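# Set the lid coder for a batch of jars and start it

## Task

Get the lid coder running on this delivery: stand every cherry jar from the cardboard pad upright in the coder's lane, and wind the count dial back to its stop (red dot), then turn it clockwise exactly one click for each jar. Only when the jars are loaded and the count is set, take the red shift lever through its gate: to neutral, across to the left slot, and fully forward to the green dot. Leave the bottle, the canister and the tape where they stand.

Things in the scene. Friction and masses are not known exactly. Their poses are not given: they have to be found in the camera images.
- coder: Bench-top lid coder, fixed: blue housing 150 (x) by 340 (y) mm, top 70 mm above the table. Origin on the table at the middle of the housing's robot-side foot; its x points away from the robot (roughly), y to the left, z up. Housing spans x 0 to 150; a grey hood 120 mm high spans x 140 to 190. A low jar lane lies on its robot side at x -123 to -37, y -175 to 175; left of the lane a grey tunnel block 120 mm high spans x -140 to -10, y 195 to 275.
- coder_lane (a point): Centre of the lane's aluminium floor, 6 mm above the table; same axes as the coder. The lane is a channel along y: between its rims it is 76 mm wide (x) and 340 mm long (y); the dark rims and end stops are 5 mm thick and stand 8 mm above the lane floor. It takes four jars in a row.
- dial (a joint): Black count dial, rad. 0 = its stop (no count), with the white-tipped pointer toward the robot at the red dot (along the coder's -x); grows clockwise seen from above. It clicks: sprung detents every 0.5236 rad (30 degrees), eight places 0 to 7, rests only in a detent; needs about 0.1 N m to turn past a click. Starts at any of the places 5 to 7. Its count is the number of clicks from the stop.
- dial_grip (a point): On the dial's axis, 106 mm above the table, to be gripped there: a black bar 46 mm long, 12 mm wide, 32 mm tall, its top 14 mm above this point and a round skirt of radius 34 mm 18 mm below it. Turns with the dial; its x is the bar's length, and the white pointer is at its -x end.
- lever_across (a joint): Sideways lean of the shift lever, rad: -0.18 = right slot, +0.18 = left slot (as the robot sees it, the coder's +y). Stays where it is left (friction, about 1 N at the ball). Starts in the right slot.
- lever_shift (a joint): Fore-aft lean of the lever in its slot, rad: -0.25 = fully back toward the robot, 0 = neutral, +0.25 = fully forward (the coder's +x). Two yellow islands of the H gate block crossing between slots unless the lever is within about 0.05 of neutral, and block fore-aft motion unless it leans sideways at least 0.14. Starts anywhere in the right slot. The green dot marks the run corner: left slot, fully forward.
- lever_ball (a point): Centre of the lever's red ball, 34 mm diameter, on a 10 mm steel stem, 160 mm from the lever's pivot. With lean a sideways and s fore-aft the ball is at 160 mm times (sin s, cos s sin a, cos s cos a) from the pivot, in the coder's axes.
- lever_pivot (a point): The lever's pivot, at table height inside the housing, at x 55, y 100 mm of the coder; fixed to the coder.
- jar0_mid (a point): Centre (33 mm up) of jar 0: upright round jar of dark-red cherries with paper label and brass lid, 58 mm diameter, 66 mm high, about 240 g; z along its axis. Starts on the cardboard pad; None if absent.
- jar1_mid (a point): Centre (33 mm up) of jar 1: upright round jar of dark-red cherries with paper label and brass lid, 58 mm diameter, 66 mm high, about 240 g; z along its axis. Starts on the cardboard pad; None if absent.
- jar2_mid (a point): Centre (33 mm up) of jar 2: upright round jar of dark-red cherries with paper label and brass lid, 58 mm diameter, 66 mm high, about 240 g; z along its axis. Starts on the cardboard pad; None if absent.
- jar3_mid (a point): Centre (33 mm up) of jar 3: upright round jar of dark-red cherries with paper label and brass lid, 58 mm diameter, 66 mm high, about 240 g; z along its axis. Starts on the cardboard pad; None if absent.
- pad: Flat cardboard pad 270 by 270 mm lying on the table to the right, 1 mm thick; origin at its centre. The jars start on it, about 130 mm apart.
- wine: Green wine bottle, 74 mm diameter, 260 mm tall, standing; origin under its centre. Leave alone.
- canister: Black wipes canister with yellow cap, 74 mm diameter, 160 mm tall, standing; origin under its centre. Leave alone.
- tape: Roll of packing tape lying flat, 100 mm diameter, 48 mm high; origin under its centre. Leave alone.
Things that resemble listed ones, but are neither listed nor needed, are in the scene too. Leave any blue look-alike of the part that bears jar1_mid alone. Leave any purple look-alike of the part that bears jar3_mid alone.

How it is judged:
By the outcome, as a careful person would: the job done as asked, in the order asked, and still so for the second after the job is handed in, with the robot touching nothing.
Of jar0, jar1, jar2, jar3 only 3 to 4 are there at a start; the rules pass over those that are not, and their reading is None.
At some moment in a run one of jar0, jar1, jar2, jar3 may be knocked a few centimetres aside while the robot is not near it.
It also fails if it takes over 210 s, if anything falls off the work surface, if the arm or the gripper's body presses on something with over 40 N, if the wrist force passes 120 N, or if a joint passes its speed limit or range.

## Robot

A 7-joint arm with a two-finger parallel gripper is mounted at the origin on the work surface. World frame = base frame: x ahead of the robot, y to its left, z up, the work surface at z = 0. Lengths are in m, angles in rad, forces in N, time in s.
With the tool pointing down it reaches from about 0.35 to 0.9 m from the base axis. Payload 8.1 kg.
Tool frame: the origin (TCP) lies midway between the tips of the shut fingers; the grasp point (between the pads) lies 19 mm behind it; z points along the fingers, y is the line along which they close (so a half turn about z gives the same grasp; the last joint's range is limited). The gripper opens to 92 mm and grips with 3 to 60 N. Pads are 19 mm wide; open, the fingers measure 130 mm over their backs; the gripper's body (75 mm by 190 mm) begins 47 mm behind the grasp point.
Start: joints at [-1.411, 0.434, 0.025, 1.573, -0.012, 1.134, -0.075], TCP at [0.162, 0.604, 0.227] pointing down, gripper open.
Joint ranges: [-2.62, 2.62], [-0.44, 2.09], [-1.27, 1.32], [0.08, 2.57], [-1.32, 4.46], [0.12, 2], [-2.74, 2.74]. Speed limits (rad/s): [2.22, 2.22, 3.01, 3.01, 3.14, 3.14, 3.14].

## Interface

Orientations are given as a rotation vector (axis times angle).
In Python, from cell import readout, get_image, calibration, ticket gives the robot as it stands. The module is installed in compiled form; this text tells all that it offers.
- The arm moves only by the tool move_arm, never from a script. Its argument "series" is a list of rows, each a list of 6 numbers: the shift along the world's x, y, z as a fraction of full scale, then the turn, a rotation vector about the world's x, y, z as a fraction of full scale. A call has 1 to 5 rows; each row is the pose to reach, as a shift and turn from the pose commanded when the call began; what a row does not reach only later rows make up. Full scale, the value 1, is 0.75 m for a shift and 60 degrees for a turn. A row lasts 1/10 s, in which the tool goes at most 50 mm and 8.59 degrees, less where a joint would pass 70% of its speed; a pose out of reach is approached as far as the arm can. A call with a number of a shift or a turn outside -1 to 1 is refused whole. A call with a gripper value outside its range is refused whole. "claw" is the opening, from -1 (shut) to 1 (fully open), so that 0 is half open, set as the call begins (left out, the last holds). The fingers move at their own pace and stop on an object; "squeeze" is the grip in N (left out, the last holds). Time passes only in rows, so rows that repeat a pose let the fingers close. It gives the time, the measured TCP pose, the force, the opening and the grip force at its end, in the units of the state.
- readout.observe(): the state, without advancing time (a new reading comes with each control period).
- get_image(name): name is "scene" or "top" or "wrist"; returns (picture, depth): 420x560x3 uint8, red, green, blue; 420x560 float32, m along the optical axis (not along the pixel's ray), 0 where there is no reading.
- calibration(name): a dict with "fx", "fy", "cx", "cy" (pixels), "k1" (the pictures are not rectified: a ray, as slopes to the right and down, at radius r is drawn at 1 + k1 r^2 times it, then the intrinsics apply), "view" (4x4, takes a point from world to camera coordinates); the wrist camera has in their place "mount" (4x4, takes a point from camera to tool coordinates, whose origin is the TCP and whose axes are the flange's). Camera axes: x right, y down, z forward; pixel columns grow to the right and rows downward; lengths in m; the calibration is good to about 2 mm. A picture is of the moment at which its call begins: read the wrist's pose just before it. calibration takes no time and is no camera call.
- ticket.sign_off(): hands the job in; it is judged then, once.
The state is a dict: "clock": time; "joints": joint angles; "dq": joint speeds; "joint_efforts": joint torques, N m; "position": TCP position; "ee_rot": TCP orientation; "force": force on the tool from outside, world axes, zero at the start; "ft_torque": the same for the moment, N m; "width": opening from 0.0 (shut) to 1.0 (fully open); "gripper_force": force on a finger pad.
Only numpy, scipy, OpenCV 4.12 (cv2) and the standard library are available. Lean on these libraries where they do the work, as an engineer would, in place of code of your own. Each camera call takes 0.05 s, during which the arm holds its last target. There are 200 camera calls.

## Working session

There is one attempt and no reset: what is moved stays moved. The work goes in short steps, Python scripts to look and compute and a tool call to move; the robot and the scene stay as the last step left them, time stands still between calls to the robot, and variables do not carry over. Pictures are saved under pics/ and viewed, at most 14 in all, crops included, and the job is handed in when it is done.

Besides the shell and the picture viewer there is one more tool, called by a JSON object that holds its "method" and its "body". move_arm: Moves the arm, as the interface text tells. Shift numbers are shares of 0.75 m and turn numbers shares of 60 degrees, none past 1 either way. Its arguments: {"type":"object","properties":{"series":{"type":"array"},"claw":{"type":"number"},"squeeze":{"type":"number"}},"required":["series"]}

```bash
mkdir -p pics; cat > h.py <<'E'
import numpy as np, cv2, sys
from cell import readout, get_image, calibration, ticket
from scipy.spatial.transform import Rotation as R
def cam(name):
    c=calibration(name)
    if name=='wrist':
        s=readout.observe(); T=np.eye(4); T[:3,:3]=R.from_rotvec(s['ee_rot']).as_matrix(); T[:3,3]=s['position']
        c['c2w']=T@np.array(c['mount'])
    else: c['c2w']=np.linalg.inv(np.array(c['view']))
    return c
def grab(name):
    c=cam(name); im,d=get_image(name); return c,im,d
def slopes(c,uv):
    K=np.array([[c['fx'],0,c['cx']],[0,c['fy'],c['cy']],[0,0,1.]])
    return cv2.undistortPoints(np.array(uv,float).reshape(-1,1,2),K,np.array([c['k1'],0,0,0.])).reshape(-1,2)
def onplane(c,uv,z):
    s=slopes(c,uv); d=np.c_[s,np.ones(len(s))]@c['c2w'][:3,:3].T; o=c['c2w'][:3,3]
    return o+d*((z-o[2])/d[:,2])[:,None]
def cloud(c,d):
    v,u=np.mgrid[:d.shape[0],:d.shape[1]]; s=slopes(c,np.c_[u.ravel(),v.ravel()])
    p=np.c_[s,np.ones(len(s))]*d.ravel()[:,None]
    return (p@c['c2w'][:3,:3].T+c['c2w'][:3,3]).reshape(*d.shape,3)
def save(im,n,box=None,k=1):
    if box: u0,v0,u1,v1=box; im=im[v0:v1,u0:u1]
    cv2.imwrite(f'pics/{n}.png',cv2.resize(im[...,::-1],None,fx=k,fy=k,interpolation=cv2.INTER_CUBIC))
E
python3 - <<'E'
from h import *
for n in('scene','top'):
    c,im,d=grab(n); save(im,n); np.savez(f'{n}.npz',im=im,d=d); print(n,c['c2w'][:3,3].round(3),c['fx'])
print(readout.observe())
E
```

```text
scene [1.206 0.297 0.947] 383.4625823868173
top [0.421 0.046 1.224] 386.2315543163457
{'clock': 0.1, 'joints': array([-1.41060312,  0.43514333,  0.02498512,  1.57400871, -0.01156924,
        1.13403411, -0.07511336]), 'dq': array([-0.0003873 , -0.00197427,  0.00015776, -0.00401867, -0.00231044,
       -0.00104374, -0.00017541]), 'joint_efforts': array([ 2.26714088e-03, -6.69124317e+01,  9.87263024e-01, -3.15142572e+01,
       -6.05416344e-02,  3.73379875e-02,  4.06411868e-05]), 'position': array([0.16230779, 0.60306756, 0.2260288 ]), 'ee_rot': array([-4.11729182e-01, -3.11446831e+00,  2.27608333e-03]), 'force': array([-0.114197  , -0.19559611,  0.98670452]), 'ft_torque': array([0.01206282, 0.00905161, 0.02235752]), 'gripper_force': 0.0, 'width': 0.9976695591649788}
```

View pics/top.png

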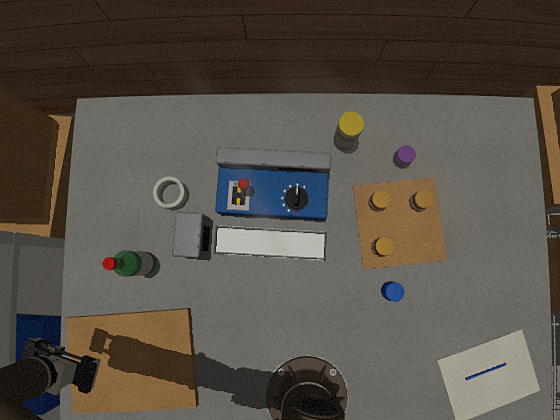

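View pics/scene.png

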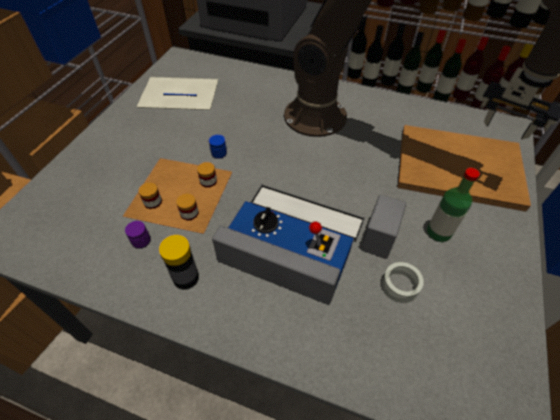

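The top view shows three brass-lidded jars on the pad at (380,200), (421,199) and (384,246). A purple look-alike at (405,155) and a blue one at (392,292) stand off the pad, so the three brass ones fit the description. The dial is at (296,198), the lever ball at (243,184), and the lane runs from (217,243) to (325,243). I'll measure these and confirm in a crop.

```bash
python3 - <<'E'
from h import *
c,im,d=grab('top'); save(im,'crop',(205,140,455,275),3.2)
P=cloud(c,d); hsv=cv2.cvtColor(im,cv2.COLOR_RGB2HSV)
def blobs(m,z,lo=30):
    n,l,s,ce=cv2.connectedComponentsWithStats(m.astype(np.uint8))
    for i in range(1,n):
        if s[i,4]>lo: print(s[i,4],ce[i].round(1),onplane(c,[ce[i]],z)[0].round(4),'medz',np.median(P[l==i][:,2]).round(3))
H,S,V=hsv[...,0],hsv[...,1],hsv[...,2]
vv,uu=np.mgrid[:420,:560]
print('lids'); blobs((abs(P[...,2]-.063)<.015)&(uu>345)&(uu<440)&(vv>170)&(vv<310),.066)
print('red'); blobs(((H<6)|(H>174))&(S>150)&(V>90),.157,10)
# housing blue rectangle top
m=((H>100)&(H<130)&(S>120)&(uu>205)&(uu<335)&(vv>140)&(vv<225)).astype(np.uint8)
pts=P[(m>0)&(abs(P[...,2]-.07)<.008)]; r=cv2.minAreaRect(pts[:,:2].astype(np.float32)); print('housing',r, pts[:,2].mean())
m=((V>150)&(S<60)&(uu>205)&(uu<335)&(vv>220)&(vv<265))
n,l,s,ce=cv2.connectedComponentsWithStats(m.astype(np.uint8)); i=1+s[1:,4].argmax()
q=np.argwhere(l==i)[:,::-1]; print('lane',cv2.minAreaRect(onplane(c,q,.006)[:,:2].astype(np.float32)))
m=(abs(P[...,2]-.12)<.008)&(uu<335)&(vv<265)&(uu>165)&(vv>140)
n,l,s,ce=cv2.connectedComponentsWithStats(m.astype(np.uint8))
for i in range(1,n):
    if s[i,4]>100: print('block120',cv2.minAreaRect(P[l==i][:,:2].astype(np.float32)))
E
```

```text
lids
293 [380.5 198.4] [ 0.6036 -0.2241  0.066 ] medz 0.066
282 [422.9 198.8] [ 0.6025 -0.3552  0.066 ] medz 0.066
300 [384.  245.8] [ 0.4598 -0.2307  0.066 ] medz 0.066
309 [394.  291.3] [ 0.3246 -0.2576  0.066 ] medz 0.066
red
66 [242. 183.] [0.6332 0.1862 0.157 ] medz 0.171
119 [108.1 263.1] [0.4054 0.5647 0.157 ] medz 0.26
housing ((0.6228534579277039, 0.10681219398975372), (0.33785274624824524, 0.13998307287693024), 86.80213928222656) 0.07000781069598985
lane ((0.4727131724357605, 0.11509862542152405), (0.33992674946784973, 0.07557746767997742), 86.60366821289062)
block120 ((0.7176198959350586, 0.10201533138751984), (0.3395756483078003, 0.051816169172525406), 87.16072082519531)
block120 ((0.4914208948612213, 0.34957095980644226), (0.08012190461158752, 0.13123641908168793), 86.873779296875)
```

View pics/crop.png

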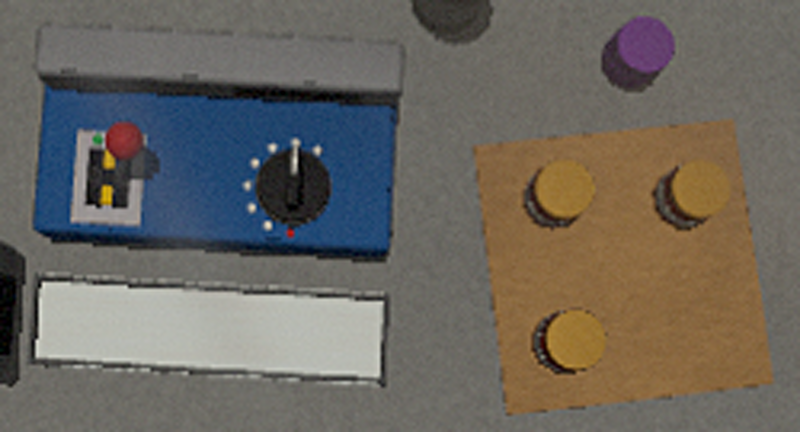

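The crop confirms three brass jars on the pad at crop pixels (563,190), (698,190) and (574,340); the purple and blue ones are not the jars meant. The dial pointer faces straight away from the red dot, so it is at place 6, and the lever is in the right slot, part way forward. The measured coder sizes match (lane 340x76, housing 340 long, yaw -3.2°). I'm starting the move to the first jar.

{"method": "move_arm", "body": {"series": [[0.029,-0.055,0,0,0,0.04],[0.059,-0.11,0,0,0,0.08],[0.088,-0.166,0,0,0,0.12],[0.118,-0.221,0,0,0,0.16],[0.147,-0.276,0,0,0,0.197]], "claw": 1, "squeeze": 20}}

```text
clock: 0.65
position: [0.2733, 0.3946, 0.2266]
ee_rot: [0.086, 3.14, -0.0]
force: [0.3, -1.0, 0.3]
width: 1.0
gripper_force: 0.0
```

{"method": "move_arm", "body": {"series": [[0.029,-0.055,0,0,0,0],[0.059,-0.11,0,0,0,0],[0.088,-0.166,0,0,0,0],[0.118,-0.221,0,0,0,0],[0.147,-0.276,0,0,0,0]]}}

```text
clock: 1.15
position: [0.3834, 0.1877, 0.2269]
ee_rot: [0.089, 3.14, 0.001]
force: [1.4, -0.2, -0.5]
width: 1.002
gripper_force: 0.0
```

{"method": "move_arm", "body": {"series": [[0.029,-0.055,0,0,0,0],[0.059,-0.11,0,0,0,0],[0.088,-0.165,0,0,0,0],[0.118,-0.22,0,0,0,0],[0.147,-0.274,0,0,0,0]]}}

```text
clock: 1.65
position: [0.4937, -0.0178, 0.2268]
ee_rot: [0.089, 3.14, 0.0]
force: [1.0, 0.1, -1.3]
width: 1.002
gripper_force: 0.0
```

{"method": "move_arm", "body": {"series": [[0.029,-0.055,0,0,0,0],[0.059,-0.11,0,0,0,0],[0.088,-0.165,0,0,0,0],[0.118,-0.22,0,0,0,0],[0.147,-0.274,0,0,0,0]]}}

```text
clock: 2.15
position: [0.604, -0.2231, 0.2264]
ee_rot: [-0.088, -3.14, -0.0]
force: [0.8, 0.3, -0.2]
width: 0.995
gripper_force: 0.0
```

```bash
cat > lids.py <<'E'
from h import *
for n in sys.argv[1:]:
    c,im,d=grab(n); P=cloud(c,d); hsv=cv2.cvtColor(im,cv2.COLOR_RGB2HSV)
    m=(abs(P[...,2]-.068)<.009)&(d>0)&(hsv[...,0]>12)&(hsv[...,0]<28)&(hsv[...,1]>110)
    k,l,s,ce=cv2.connectedComponentsWithStats(m.astype(np.uint8))
    for i in range(1,k):
        if s[i,4]>60:
            z=np.median(P[l==i][:,2]); r=np.sqrt(s[i,4]/np.pi)*np.median(d[l==i])/c['fx']
            print(n,ce[i].round(0),onplane(c,[ce[i]],z)[0].round(4),'r',r.round(4))
    save(im,f'{n}_{readout.observe()["clock"]:.2f}')
s=readout.observe(); print(s['position'].round(4),s['joints'].round(2),s['width'],s['clock'])
E
python3 lids.py wrist top
```

```text
wrist [259.  32.] [ 0.4625 -0.2344  0.0661] r 0.0294
wrist [275. 189.] [ 0.6043 -0.2284  0.066 ] r 0.0276
wrist [144. 197.] [ 0.6043 -0.3587  0.0661] r 0.028
top [ 21. 160.] [0.7337 0.9376 0.0684] r 0.0337
top [381. 201.] [ 0.5959 -0.2263  0.066 ] r 0.0231
top [381. 242.] [ 0.4717 -0.2213  0.0662] r 0.0169
[ 0.6038 -0.2286  0.226 ] [-0.03  0.49  0.48  1.55 -0.23  1.16  2.  ] 1.0003551759965896 2.25
```

{"method": "move_arm", "body": {"series": [[0,0,-0.053,0,0,0],[0,0,-0.107,0,0,0],[0,0,-0.16,0,0,0],[0,0,-0.214,0,0,0],[0,0,-0.267,0,0,0]]}}

```text
clock: 2.75
position: [0.6031, -0.2209, 0.0248]
ee_rot: [-0.088, -3.14, -0.0]
force: [1.0, 0.0, 0.6]
width: 1.001
gripper_force: 0.0
```

{"method": "move_arm", "body": {"series": [[0,0,0,0,0,0],[0,0,0,0,0,0],[0,0,0,0,0,0],[0,0,0,0,0,0],[0,0,0,0,0,0]], "claw": -0.2}}

```text
clock: 3.25
position: [0.6048, -0.2232, 0.0289]
ee_rot: [0.09, 3.136, -0.003]
force: [0.1, -1.6, 9.7]
width: 0.63
gripper_force: 20.0
```

{"method": "move_arm", "body": {"series": [[0,0,0.03,0,0,0],[0,0,0.065,0,0,0],[0,0,0.1,0,0,0],[0,0,0.135,0,0,0],[0,0,0.16,0,0,0]]}}

```text
clock: 3.75
position: [0.6037, -0.2213, 0.1488]
ee_rot: [0.089, 3.139, 0.0]
force: [0.2, 0.7, -2.5]
width: 0.628
gripper_force: 20.0
```

{"method": "move_arm", "body": {"series": [[-0.012,0.04,0,0,0,0],[-0.03,0.096,0,0,0,0],[-0.048,0.154,0,0,0,0],[-0.067,0.214,0,0,0,0],[-0.085,0.272,0,0,0,0]]}}

```text
clock: 4.25
position: [0.5385, -0.0153, 0.1469]
ee_rot: [0.088, 3.14, 0.002]
force: [0.7, -0.3, -2.6]
width: 0.628
gripper_force: 20.0
```

{"method": "move_arm", "body": {"series": [[-0.018,0.058,0,0,0,0],[-0.036,0.116,0,0,0,0],[-0.054,0.174,0,0,0,0],[-0.071,0.228,0,0,0,0],[-0.085,0.272,0,0,0,0]]}}

```text
clock: 4.75
position: [0.4744, 0.1894, 0.147]
ee_rot: [-0.086, -3.14, -0.002]
force: [0.3, 0.0, -2.4]
width: 0.628
gripper_force: 20.0
```

```bash
python3 lids.py top wrist; python3 -c "
from h import *
for _ in range(4):
    print(readout.observe()['position'].round(4)); get_image('wrist')"
```

```text
top [ 20. 163.] [0.7246 0.9388 0.0681] r 0.0342
top [423. 199.] [ 0.6031 -0.3572  0.0656] r 0.0275
top [384. 246.] [ 0.4598 -0.2316  0.0663] r 0.0286
[0.4735 0.1926 0.1467] [-0.8   0.35  0.4   1.97 -0.18  0.85  1.22] 0.6291953469336474 4.85
[0.4735 0.1926 0.1467]
[0.4746 0.1896 0.1468]
[0.4753 0.1875 0.1468]
[0.4758 0.1862 0.1468]
```

{"method": "move_arm", "body": {"series": [[0,0,-0.05,0,0,0],[0,0,-0.1,0,0,0],[0,0,-0.13,0,0,0],[0,0,-0.145,0,0,0],[0,0,-0.15,0,0,0]]}}

```text
clock: 5.55
position: [0.4755, 0.1847, 0.0341]
ee_rot: [-0.092, -3.138, 0.002]
force: [-9.0, -5.5, 30.5]
width: 0.628
gripper_force: 20.0
```

{"method": "move_arm", "body": {"series": [[0,0,-0.001,0,0,0],[0,0,-0.001,0,0,0]]}}

```text
clock: 5.75
position: [0.4764, 0.1854, 0.0342]
ee_rot: [0.092, 3.14, 0.0]
force: [0.4, 0.1, -2.8]
width: 0.628
gripper_force: 20.0
```

```bash
python3 lids.py wrist; mv pics/wrist_5.*.png pics/place.png; ls pics
```

```text
wrist [280. 243.] [0.4565 0.1858 0.0719] r 0.0151
wrist [280. 308.] [0.485  0.1841 0.0721] r 0.014
[0.4769 0.1859 0.0342] [-0.72  0.52  0.33  2.07 -0.29  0.6   1.32] 0.6292020050874186 5.8
crop.png
place.png
scene.png
top.png
top_2.25.png
top_4.80.png
wrist_2.20.png
wrist_4.85.png
```

View pics/place.png

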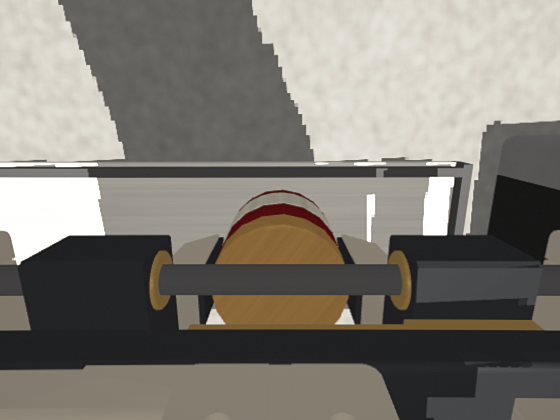

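The wrist view shows the jar upright between the lane rims, with its lid centred near (282,270) and its top at 72 mm, so it stands on the lane floor. I'll release it and go for the near jar.

{"method": "move_arm", "body": {"series": [[0,0,0,0,0,0],[0,0,0,0,0,0],[0,0,0,0,0,0],[0,0,0,0,0,0]], "claw": 0.7}}

```text
clock: 6.2
position: [0.4761, 0.1867, 0.0334]
ee_rot: [0.089, 3.14, 0.0]
force: [-0.6, 0.8, -0.0]
width: 0.844
gripper_force: 0.0
```

{"method": "move_arm", "body": {"series": [[0,0,0.025,0,0,0],[0,0,0.06,0,0,0],[0,0,0.1,0,0,0],[0,0,0.135,0,0,0],[0,0,0.151,0,0,0]]}}

```text
clock: 6.7
position: [0.4769, 0.1869, 0.1486]
ee_rot: [0.089, 3.138, 0.003]
force: [0.6, 0.5, -0.7]
width: 0.849
gripper_force: 0.0
```

{"method": "move_arm", "body": {"series": [[-0.002,-0.045,0,0,0,0],[-0.004,-0.1,0,0,0,0],[-0.007,-0.16,0,0,0,0],[-0.009,-0.22,0,0,0,0],[-0.011,-0.277,0,0,0,0]]}}

```text
clock: 7.2
position: [0.467, -0.0229, 0.1461]
ee_rot: [-0.089, -3.14, 0.0]
force: [0.9, 0.0, -0.7]
width: 0.843
gripper_force: 0.0
```

```bash
python3 lids.py top
```

```text
top [ 20. 161.] [0.7292 0.9379 0.0682] r 0.033
top [424. 199.] [ 0.6031 -0.3572  0.066 ] r 0.0274
top [245. 241.] [0.4752 0.1857 0.0722] r 0.0276
top [384. 246.] [ 0.4601 -0.2316  0.0661] r 0.0284
[ 0.4664 -0.0306  0.1465] [-0.45  0.29  0.49  2.08 -0.18  0.82  1.66] 0.8513709703670287 7.25
```

{"method": "move_arm", "body": {"series": [[-0.002,-0.055,0,0,0,0],[-0.004,-0.115,0,0,0,0],[-0.007,-0.18,0,0,0,0],[-0.009,-0.235,0,0,0,0],[-0.011,-0.277,0,0,0,0]], "claw": 1}}

```text
clock: 7.75
position: [0.4587, -0.2316, 0.1461]
ee_rot: [-0.092, -3.14, 0.001]
force: [1.8, -0.5, 0.2]
width: 1.005
gripper_force: 0.0
```

{"method": "move_arm", "body": {"series": [[0,0,-0.02,0,0,0],[0,0,-0.065,0,0,0],[0,0,-0.11,0,0,0],[0,0,-0.145,0,0,0],[0,0,-0.16,0,0,0]]}}

```text
clock: 8.25
position: [0.4579, -0.2281, 0.0239]
ee_rot: [-0.089, -3.136, -0.002]
force: [0.4, 0.5, 0.6]
width: 0.999
gripper_force: 0.0
```

{"method": "move_arm", "body": {"series": [[0,0,0,0,0,0],[0,0,0,0,0,0],[0,0,0,0,0,0],[0,0,0,0,0,0],[0,0,0,0,0,0]], "claw": -0.2}}

```text
clock: 8.75
position: [0.4603, -0.2301, 0.0276]
ee_rot: [0.089, 3.138, -0.003]
force: [0.0, -1.9, 6.1]
width: 0.631
gripper_force: 20.0
```

{"method": "move_arm", "body": {"series": [[0,0,0.02,0,0,0],[0,0,0.06,0,0,0],[0,0,0.1,0,0,0],[0,0,0.135,0,0,0],[0,0,0.16,0,0,0]]}}

```text
clock: 9.25
position: [0.4595, -0.2287, 0.1482]
ee_rot: [0.089, 3.139, 0.0]
force: [-0.5, 0.3, -3.4]
width: 0.63
gripper_force: 20.0
```

{"method": "move_arm", "body": {"series": [[0.001,0.03,0,0,0,0],[0.003,0.075,0,0,0,0],[0.004,0.125,0,0,0,0],[0.006,0.17,0,0,0,0],[0.008,0.214,0,0,0,0]]}}

```text
clock: 9.75
position: [0.4647, -0.0667, 0.1465]
ee_rot: [-0.088, -3.14, -0.001]
force: [1.0, 0.1, -2.8]
width: 0.629
gripper_force: 20.0
```

{"method": "move_arm", "body": {"series": [[0.002,0.05,0,0,0,0],[0.004,0.1,0,0,0,0],[0.005,0.15,0,0,0,0],[0.006,0.19,0,0,0,0],[0.007,0.214,0,0,0,0]]}}

```text
clock: 10.25
position: [0.4698, 0.0951, 0.1464]
ee_rot: [-0.084, -3.14, -0.001]
force: [0.9, -0.6, -3.0]
width: 0.63
gripper_force: 20.0
```

{"method": "move_arm", "body": {"series": [[0,0,-0.03,0,0,0],[0,0,-0.08,0,0,0],[0,0,-0.12,0,0,0],[0,0,-0.143,0,0,0],[0,0,-0.149,0,0,0]]}}

```text
clock: 10.75
position: [0.4684, 0.0918, 0.0333]
ee_rot: [-0.089, -3.136, 0.002]
force: [-9.7, -2.6, 28.8]
width: 0.63
gripper_force: 20.0
```

{"method": "move_arm", "body": {"series": [[0,0,-0.001,0,0,0],[0,0,-0.002,0,0,0],[0,0,-0.002,0,0,0]]}}

```text
clock: 11.05
position: [0.4711, 0.0923, 0.0338]
ee_rot: [0.089, 3.139, 0.001]
force: [-0.8, 1.0, -3.3]
width: 0.626
gripper_force: 20.0
```

```bash
python3 lids.py wrist
```

```text
wrist [513. 234.] [0.4524 0.1826 0.0713] r 0.0099
wrist [280. 244.] [0.4514 0.0926 0.0722] r 0.0144
wrist [280. 309.] [0.4791 0.091  0.0726] r 0.0141
[0.4711 0.0923 0.0338] [-0.58  0.49  0.36  2.14 -0.32  0.56  1.53] 0.6283340766215951 11.1
```

{"method": "move_arm", "body": {"series": [[0,0,0,0,0,0],[0,0,0,0,0,0],[0,0,0,0,0,0],[0,0,0,0,0,0]], "claw": 0.65}}

```text
clock: 11.5
position: [0.4708, 0.0921, 0.0334]
ee_rot: [0.089, 3.14, 0.0]
force: [-0.6, 0.2, -0.5]
width: 0.821
gripper_force: 0.0
```

{"method": "move_arm", "body": {"series": [[0,0,0.025,0,0,0],[0,0,0.06,0,0,0],[0,0,0.1,0,0,0],[0,0,0.135,0,0,0],[0,0,0.151,0,0,0]]}}

```text
clock: 12.0
position: [0.4716, 0.0922, 0.1486]
ee_rot: [0.089, 3.138, 0.002]
force: [0.3, -0.2, -0.3]
width: 0.824
gripper_force: 0.0
```

{"method": "move_arm", "body": {"series": [[0.01,-0.03,0,0,0,0],[0.02,-0.07,0,0,0,0],[0.034,-0.115,0,0,0,0],[0.046,-0.157,0,0,0,0],[0.059,-0.199,0,0,0,0]], "claw": 1}}

```text
clock: 12.5
position: [0.5148, -0.0584, 0.1459]
ee_rot: [-0.088, -3.14, -0.0]
force: [0.2, 0.7, 0.1]
width: 0.998
gripper_force: 0.0
```

{"method": "move_arm", "body": {"series": [[0.012,-0.04,0,0,0,0],[0.024,-0.08,0,0,0,0],[0.035,-0.12,0,0,0,0],[0.047,-0.16,0,0,0,0],[0.059,-0.199,0,0,0,0]]}}

```text
clock: 13.0
position: [0.559, -0.2076, 0.1457]
ee_rot: [-0.089, -3.139, -0.001]
force: [0.1, -0.8, 0.5]
width: 0.998
gripper_force: 0.0
```

```bash
python3 lids.py top
```

```text
top [ 21. 159.] [0.7364 0.9374 0.0685] r 0.0339
top [245. 241.] [0.4749 0.1855 0.0722] r 0.0274
top [276. 242.] [0.4699 0.0925 0.072 ] r 0.027
[ 0.5597 -0.2136  0.1462] [-0.08  0.5   0.51  1.77 -0.29  0.95  2.06] 1.000950535480639 13.05
```

{"method": "move_arm", "body": {"series": [[0.012,-0.04,0,0,0,0],[0.024,-0.08,0,0,0,0],[0.035,-0.12,0,0,0,0],[0.047,-0.16,0,0,0,0],[0.058,-0.198,0,0,0,0]]}}

```text
clock: 13.55
position: [0.6027, -0.3559, 0.1455]
ee_rot: [-0.089, -3.139, -0.001]
force: [0.1, 0.3, 0.2]
width: 1.0
gripper_force: 0.0
```

{"method": "move_arm", "body": {"series": [[0,0,0,0,0,0],[0,0,0,0,0,0],[0,0,0,0,0,0]]}}

```text
clock: 13.85
position: [0.6026, -0.3535, 0.1457]
ee_rot: [-0.087, -3.14, -0.002]
force: [-0.3, 0.4, -0.4]
width: 1.0
gripper_force: 0.0
```

```bash
python3 lids.py wrist
```

```text
wrist [272. 213.] [ 0.6037 -0.3601  0.066 ] r 0.0276
[ 0.6027 -0.3533  0.146 ] [ 0.16  0.66  0.49  1.49 -0.33  1.08  2.24] 1.0055396592939108 13.9
```

{"method": "move_arm", "body": {"series": [[0,-0.004,-0.02,0,0,0],[0,-0.006,-0.065,0,0,0],[0,-0.006,-0.11,0,0,0],[0,-0.006,-0.145,0,0,0],[0,-0.006,-0.16,0,0,0]]}}

```text
clock: 14.4
position: [0.6009, -0.3575, 0.0227]
ee_rot: [-0.088, -3.136, -0.004]
force: [-0.2, 0.9, 0.6]
width: 1.0
gripper_force: 0.0
```

{"method": "move_arm", "body": {"series": [[0,0,0,0,0,0],[0,0,0,0,0,0],[0,0,0,0,0,0],[0,0,0,0,0,0],[0,0,0,0,0,0]], "claw": -0.2}}

```text
clock: 14.9
position: [0.6032, -0.3597, 0.0276]
ee_rot: [0.089, 3.139, -0.001]
force: [-1.4, -0.9, 4.9]
width: 0.627
gripper_force: 20.0
```

{"method": "move_arm", "body": {"series": [[0,0,0.02,0,0,0],[0,0,0.06,0,0,0],[0,0,0.1,0,0,0],[0,0,0.135,0,0,0],[0,0,0.16,0,0,0]]}}

```text
clock: 15.4
position: [0.603, -0.36, 0.1498]
ee_rot: [0.089, 3.138, -0.002]
force: [1.2, -0.3, -1.7]
width: 0.633
gripper_force: 20.0
```

```bash
python3 lids.py top
```

```text
top [ 24. 128.] [0.8424 0.9363 0.0686] r 0.0226
top [ 17. 185.] [0.6504 0.941  0.0685] r 0.0248
top [245. 241.] [0.4752 0.1856 0.0719] r 0.0275
top [276. 242.] [0.4702 0.0924 0.0722] r 0.027
[ 0.6041 -0.3608  0.1527] [ 0.17  0.65  0.5   1.48 -0.33  1.09  2.25] 0.6287876465548025 15.45
```

{"method": "move_arm", "body": {"series": [[-0.012,0.03,0,0,0,0],[-0.032,0.083,0,0,0,0],[-0.052,0.136,0,0,0,0],[-0.072,0.188,0,0,0,0],[-0.091,0.238,0,0,0,0]]}}

```text
clock: 15.95
position: [0.5333, -0.1792, 0.1466]
ee_rot: [-0.089, -3.14, -0.001]
force: [0.1, 1.3, -1.4]
width: 0.627
gripper_force: 20.0
```

{"method": "move_arm", "body": {"series": [[-0.02,0.052,0,0,0,0],[-0.04,0.104,0,0,0,0],[-0.06,0.157,0,0,0,0],[-0.08,0.21,0,0,0,0],[-0.092,0.238,0,0,0,0]]}}

```text
clock: 16.45
position: [0.4637, 0.0009, 0.1465]
ee_rot: [-0.084, -3.14, -0.002]
force: [0.9, -0.2, -1.7]
width: 0.629
gripper_force: 20.0
```

{"method": "move_arm", "body": {"series": [[0,0,-0.03,0,0,0],[0,0,-0.08,0,0,0],[0,0,-0.12,0,0,0],[0,0,-0.143,0,0,0],[0,0,-0.149,0,0,0]]}}

```text
clock: 16.95
position: [0.4639, -0.0027, 0.0334]
ee_rot: [-0.089, -3.137, 0.001]
force: [-11.8, -0.1, 28.9]
width: 0.628
gripper_force: 20.0
```

{"method": "move_arm", "body": {"series": [[0,0,-0.001,0,0,0],[0,0,-0.002,0,0,0],[0,0,-0.002,0,0,0]]}}

```text
clock: 17.25
position: [0.4661, -0.0024, 0.034]
ee_rot: [0.089, 3.139, 0.001]
force: [-0.8, 0.2, -1.5]
width: 0.628
gripper_force: 20.0
```

```bash
python3 lids.py wrist
```

```text
wrist [514. 234.] [0.4475 0.0885 0.0714] r 0.0098
wrist [280. 245.] [ 0.4466 -0.0021  0.0723] r 0.0141
wrist [280. 309.] [ 0.4741 -0.0036  0.0727] r 0.0141
[ 0.466  -0.0024  0.0339] [-0.41  0.48  0.4   2.18 -0.35  0.54  1.76] 0.6266192017147107 17.3
```

{"method": "move_arm", "body": {"series": [[0,0,0,0,0,0],[0,0,0,0,0,0],[0,0,0,0,0,0],[0,0,0,0,0,0]], "claw": 0.65}}

```text
clock: 17.7
position: [0.4655, -0.0024, 0.0334]
ee_rot: [0.089, 3.14, 0.0]
force: [0.6, -0.1, -1.0]
width: 0.822
gripper_force: 0.0
```

{"method": "move_arm", "body": {"series": [[0,0,0.025,0,0,0],[0,0,0.07,0,0,0],[0,0,0.12,0,0,0],[0,0,0.175,0,0,0],[0,0,0.22,0,0,0]]}}

```text
clock: 18.2
position: [0.4655, -0.0027, 0.2003]
ee_rot: [0.09, 3.139, 0.0]
force: [0.9, 1.0, -0.8]
width: 0.825
gripper_force: 0.0
```

{"method": "move_arm", "body": {"series": [[0,0,0,0,0,-0.14],[0,0,0,0,0,-0.28],[0,0,0,0,0,-0.42],[0,0,0,0,0,-0.56],[0,0,0,0,0,-0.7]], "claw": 0}}

```text
clock: 18.7
position: [0.4652, -0.0025, 0.1982]
ee_rot: [-1.217, -2.896, -0.0]
force: [-0.0, -0.3, 0.2]
width: 0.503
gripper_force: 0.0
```

```bash
python3 lids.py top; python3 - <<'E'
from h import *
c,im,d=grab('top'); save(im,'dial',(205,140,345,275),5.5)
P=cloud(c,d); q=P[(abs(P[...,2]-.088)<.006)&(P[...,0]>.55)&(P[...,0]<.7)&(P[...,1]>-.05)&(P[...,1]<.14)]
print(len(q),q.min(0),q.max(0),cv2.minEnclosingCircle(q[:,:2].astype(np.float32)))
q=P[(abs(P[...,2]-.12)<.006)&(P[...,0]>.55)&(P[...,0]<.68)&(P[...,1]>-.05)&(P[...,1]<.14)]
print(len(q),q.mean(0),cv2.minAreaRect(q[:,:2].astype(np.float32)))
q=P[(P[...,2]>.13)&(P[...,0]>.57)&(P[...,0]<.68)&(P[...,1]>.14)&(P[...,1]<.28)]; print('ball',len(q),q.mean(0),q.max(0),q.min(0))
E
```

```text
top [ 20. 167.] [0.7118 0.9378 0.0683] r 0.0309
top [245. 241.] [0.4753 0.1858 0.0722] r 0.0275
top [276. 242.] [0.4701 0.0923 0.0722] r 0.0273
[ 0.4653 -0.0024  0.1982] [-0.68  0.23  0.69  2.03 -0.18  0.95  0.87] 0.5014744551538141 18.75
319 [ 0.57702188 -0.04471233  0.08213715] [0.69591153 0.13830062 0.09395997] ((0.6672389507293701, 0.048058316111564636), 0.09460130333900452)
55 [0.60654178 0.03242889 0.12045367] ((0.6046704053878784, 0.03235717490315437), (0.011124610900878906, 0.041306737810373306), 85.84135437011719)
ball 116 [0.63011443 0.18073793 0.16756108] [0.64624966 0.19639361 0.17639929] [0.61569038 0.16587819 0.15058729]
```

View pics/dial.png

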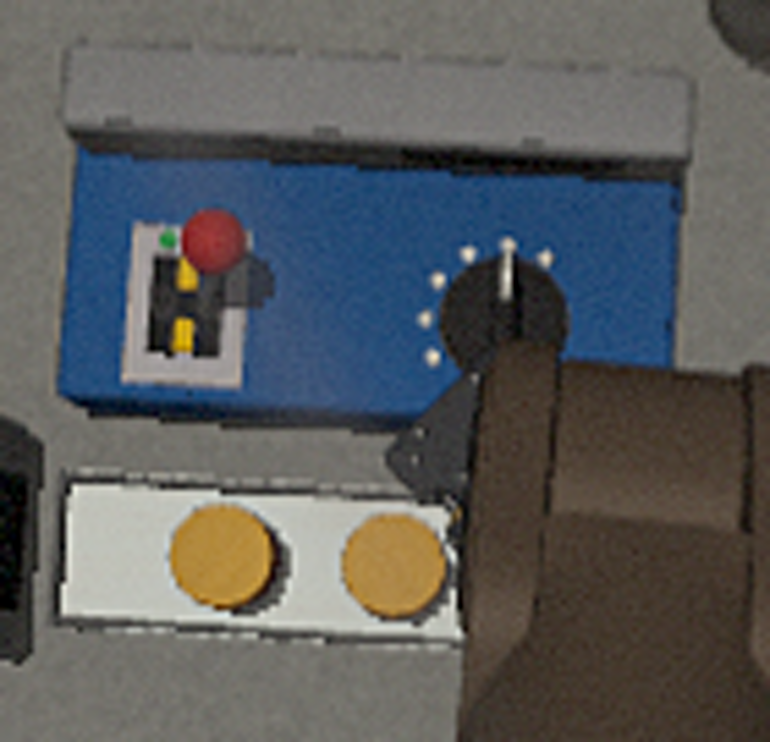

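The crop shows the pointer's white tip at (508,270), on the far side, so place 6. The ball is at (213,240) in the right slot and slightly forward, and two jars stand in the lane with the third under the arm. I'll get the dial centre from the first, unobstructed depth picture.

```bash
python3 - <<'E'
from h import *
c=cam('top'); z=np.load('top.npz'); P=cloud(c,z['d'])
def sel(z0,t): return P[(abs(P[...,2]-z0)<t)&(P[...,0]>.57)&(P[...,0]<.66)&(P[...,1]>-.01)&(P[...,1]<.08)]
q=sel(.12,.006); print(len(q),q.mean(0),cv2.minAreaRect(q[:,:2].astype(np.float32)))
q=sel(.088,.006); print(len(q),q.mean(0),q.min(0),q.max(0),cv2.minEnclosingCircle(q[:,:2].astype(np.float32)))
E
```

```text
64 [0.60349689 0.03232224 0.11997907] ((0.6039127707481384, 0.03353865072131157), (0.011569047346711159, 0.0447755865752697), 89.78105926513672)
340 [0.60283899 0.03262758 0.0876318 ] [ 0.5707758  -0.00270953  0.08207185] [0.63850612 0.06607738 0.09309051] ((0.6038551330566406, 0.03254139795899391), 0.03559485077857971)
```

{"method": "move_arm", "body": {"series": [[0.03,0.01,0,0,0,-0.14],[0.06,0.02,0,0,0,-0.28],[0.09,0.03,0,0,0,-0.42],[0.11,0.04,0,0,0,-0.56],[0.12,0.045,0,0,0,-0.7]]}}

```text
clock: 19.3
position: [0.5566, 0.0321, 0.198]
ee_rot: [2.167, 2.274, -0.0]
force: [-0.4, 0.1, -0.1]
width: 0.502
gripper_force: 0.0
```

{"method": "move_arm", "body": {"series": [[0,0,0,0,0,-0.14],[0,0,0,0,0,-0.28],[0,0,0,0,0,-0.42],[0,0,0,0,0,-0.56],[0,0,0,0,0,-0.7]]}}

```text
clock: 19.8
position: [0.5552, 0.0313, 0.1981]
ee_rot: [-2.839, -1.345, 0.0]
force: [0.5, -0.2, -0.6]
width: 0.498
gripper_force: 0.0
```

{"method": "move_arm", "body": {"series": [[0,0,0,0,0,-0.14],[0,0,0,0,0,-0.28],[0,0,0,0,0,-0.42],[0,0,0,0,0,-0.56],[0,0,0,0,0,-0.7]]}}

```text
clock: 20.3
position: [0.5553, 0.0315, 0.198]
ee_rot: [-3.132, -0.239, 0.001]
force: [0.5, -0.2, -0.0]
width: 0.503
gripper_force: 0.0
```

{"method": "move_arm", "body": {"series": [[0.03,0,0,0,0,-0.1],[0.055,0.001,0,0,0,-0.199],[0.065,0.0015,0,0,0,-0.199],[0.065,0.0015,-0.03,0,0,-0.199],[0.065,0.0015,-0.07,0,0,-0.199]], "squeeze": 35}}

```text
clock: 20.8
position: [0.6049, 0.032, 0.146]
ee_rot: [3.141, -0.077, 0.003]
force: [0.1, 0.1, -0.5]
width: 0.5
gripper_force: 0.0
```

```bash
python3 - <<'E'
from h import *
c,im,d=grab('wrist'); save(im,'wd'); s=readout.observe(); print(s['position'],s['ee_rot'],s['joints'].round(2))
P=cloud(c,d);q=P[(abs(P[...,2]-.12)<.006)&(P[...,0]>.56)&(P[...,0]<.65)&(P[...,1]>0.01)&(P[...,1]<.06)]
print(len(q),cv2.minAreaRect(q[:,:2].astype(np.float32)))
E
```

```text
[0.60178057 0.0330308  0.14058675] [-3.14050013  0.07759608  0.00819311] [-0.84  0.75  1.17  1.78 -0.76  1.15 -1.04]
1293 ((0.6081873774528503, 0.031189750880002975), (0.01149437204003334, 0.04042227938771248), 86.88864135742188)
```

View pics/wd.png

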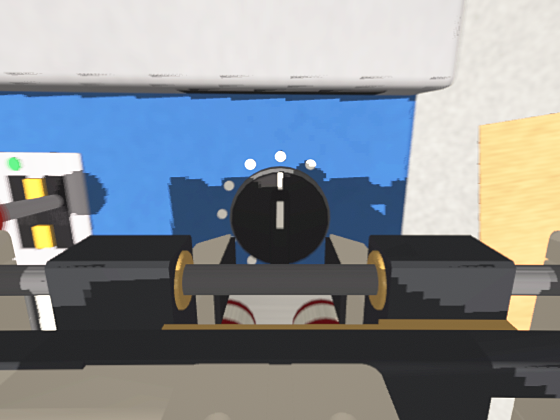

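The wrist view shows the dial at (280,215) between the fingers, with the pointer at the sixth dot (280,157) and a seventh at (310,163). I'll descend and grip the bar.

{"method": "move_arm", "body": {"series": [[0,0,-0.025,0,0,0],[0,0,-0.05,0,0,0],[0,0,-0.065,0,0,0],[0,0,-0.069,0,0,0],[0,0,-0.069,0,0,0]]}}

```text
clock: 21.35
position: [0.604, 0.0323, 0.0939]
ee_rot: [3.14, -0.086, -0.001]
force: [0.0, -0.4, 0.1]
width: 0.503
gripper_force: 0.0
```

{"method": "move_arm", "body": {"series": [[0,0,0,0,0,0],[0,0,0,0,0,0],[0,0,0,0,0,0],[0,0,0,0,0,0],[0,0,0,0,0,0]], "claw": -1}}

```text
clock: 21.85
position: [0.6042, 0.0322, 0.0942]
ee_rot: [3.14, -0.087, 0.0]
force: [0.2, -0.1, 1.8]
width: 0.126
gripper_force: 35.0
```

Gripped, at a width of 11.6 mm. Winding back counter-clockwise.

{"method": "move_arm", "body": {"series": [[0,0,0,0,0,0.12],[0,0,0,0,0,0.24],[0,0,0,0,0,0.36],[0,0,0,0,0,0.48],[0,0,0,0,0,0.6]]}}

```text
clock: 22.35
position: [0.6042, 0.0322, 0.0942]
ee_rot: [3.011, 0.894, 0.001]
force: [-1.4, -0.4, -0.0]
width: 0.13
gripper_force: 35.0
```

{"method": "move_arm", "body": {"series": [[0,0,0,0,0,0.12],[0,0,0,0,0,0.24],[0,0,0,0,0,0.36],[0,0,0,0,0,0.48],[0,0,0,0,0,0.6]]}}

```text
clock: 22.85
position: [0.6043, 0.0321, 0.0942]
ee_rot: [2.587, 1.781, 0.0]
force: [-0.4, -0.1, 0.1]
width: 0.125
gripper_force: 35.0
```

```bash
python3 -c "
from h import *
s=readout.observe(); print(s['joints'].round(2),s['ft_torque'].round(2),s['width'])"
```

```text
[-0.66  0.65  0.79  1.81 -0.57  0.92  0.02] [-0.27  0.03 -0.08] 0.1253561108522599
```

{"method": "move_arm", "body": {"series": [[0,0,0,0,0,0.12],[0,0,0,0,0,0.24],[0,0,0,0,0,0.36],[0,0,0,0,0,0.48],[0,0,0,0,0,0.6]]}}

```text
clock: 23.35
position: [0.6043, 0.0321, 0.0942]
ee_rot: [1.91, 2.493, 0.0]
force: [0.3, -1.2, 0.4]
width: 0.126
gripper_force: 35.0
```

{"method": "move_arm", "body": {"series": [[0,0,0,0,0,0.12],[0,0,0,0,0,0.24],[0,0,0,0,0,0.36],[0,0,0,0,0,0.48],[0,0,0,0,0,0.6]]}}

```text
clock: 23.85
position: [0.6044, 0.0322, 0.0942]
ee_rot: [1.046, 2.962, 0.0]
force: [0.7, -0.2, -1.4]
width: 0.126
gripper_force: 35.0
```

{"method": "move_arm", "body": {"series": [[0,0,0,0,0,0.12],[0,0,0,0,0,0.24],[0,0,0,0,0,0.36],[0,0,0,0,0,0.48],[0,0,0,0,0,0.6]]}}

```text
clock: 24.35
position: [0.6044, 0.0322, 0.0942]
ee_rot: [0.08, 3.14, -0.0]
force: [0.6, -0.3, -0.1]
width: 0.13
gripper_force: 35.0
```

{"method": "move_arm", "body": {"series": [[0,0,0,0,0,0.02],[0,0,0,0,0,0.03],[0,0,0,0,0,0.03]]}}

```text
clock: 24.65
position: [0.6043, 0.0322, 0.0941]
ee_rot: [0.042, 3.141, -0.0]
force: [0.4, -0.9, 1.8]
width: 0.125
gripper_force: 35.0
```

```bash
python3 -c "
from h import *
s=readout.observe(); print(s['joints'].round(2),s['ft_torque'].round(2),s['width'])"
```

```text
[-0.32  0.54  0.26  1.78 -0.18  0.84  1.57] [-0.09 -0.1  -0.21] 0.12508631860340813
```

{"method": "move_arm", "body": {"series": [[0,0,0,0,0,-0.12],[0,0,0,0,0,-0.24],[0,0,0,0,0,-0.36],[0,0,0,0,0,-0.48],[0,0,0,0,0,-0.6]]}}

```text
clock: 25.15
position: [0.6045, 0.0322, 0.0942]
ee_rot: [1.017, 2.972, -0.001]
force: [-2.5, -1.1, 2.9]
width: 0.125
gripper_force: 35.0
```

{"method": "move_arm", "body": {"series": [[0,0,0,0,0,-0.12],[0,0,0,0,0,-0.24],[0,0,0,0,0,-0.36],[0,0,0,0,0,-0.48],[0,0,0,0,0,-0.6]]}}

```text
clock: 25.65
position: [0.6044, 0.0322, 0.0942]
ee_rot: [1.885, 2.512, -0.0]
force: [0.4, -2.0, 0.8]
width: 0.129
gripper_force: 35.0
```

{"method": "move_arm", "body": {"series": [[0,0,0,0,0,-0.12],[0,0,0,0,0,-0.24],[0,0,0,0,0,-0.33],[0,0,0,0,0,-0.33]]}}

```text
clock: 26.05
position: [0.6043, 0.0321, 0.0942]
ee_rot: [2.285, 2.155, -0.001]
force: [0.9, -1.2, 2.7]
width: 0.132
gripper_force: 35.0
```

{"method": "move_arm", "body": {"series": [[0,0,0,0,0,0],[0,0,0,0,0,0],[0,0,0,0,0,0],[0,0,0,0,0,0]], "claw": -0.3}}

```text
clock: 26.45
position: [0.604, 0.0325, 0.0939]
ee_rot: [-2.281, -2.159, -0.0]
force: [-0.5, -0.4, -0.6]
width: 0.348
gripper_force: 0.0
```

{"method": "move_arm", "body": {"series": [[0,0,0.03,0,0,0],[0,0,0.07,0,0,0],[0,0,0.12,0,0,0],[0,0,0.16,0,0,0],[0,0,0.2,0,0,0]]}}

```text
clock: 26.95
position: [0.604, 0.0323, 0.2454]
ee_rot: [2.282, 2.159, 0.001]
force: [0.5, -0.3, -0.0]
width: 0.351
gripper_force: 0.0
```

```bash
python3 - <<'E'
from h import *
c,im,d=grab('wrist'); save(im,'wd2'); s=readout.observe(); print(s['position'],s['ee_rot'],s['joints'].round(2))
E
```

```text
[0.6062378  0.03178248 0.25024317] [2.27975059 2.15614855 0.0084225 ] [-0.69  0.46  0.82  1.64 -0.36  1.19  0.15]
```

View pics/wd2.png

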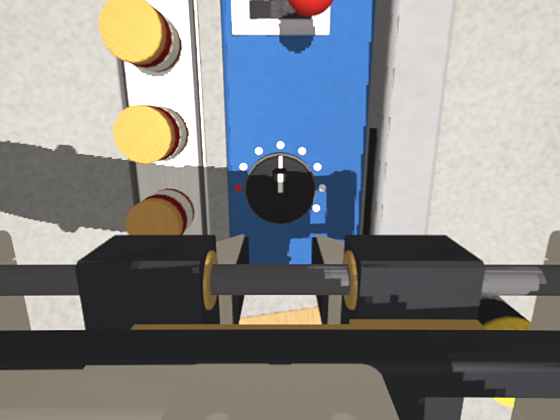

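The red dot is at (238,187) and the pointer is at the third dot clockwise, (280,145), so the count is 3. The three jars stand in the lane. Next is the lever ball.

{"method": "move_arm", "body": {"series": [[0.005,0.03,0,0,0,0],[0.013,0.075,0,0,0,0],[0.022,0.125,0,0,0,0],[0.03,0.17,0,0,0,0],[0.036,0.196,0,0,0,0]], "claw": 0.5, "squeeze": 15}}

```text
clock: 27.5
position: [0.6309, 0.1832, 0.2433]
ee_rot: [-2.277, -2.162, -0.0]
force: [0.4, 0.2, 0.0]
width: 0.722
gripper_force: 0.0
```

{"method": "move_arm", "body": {"series": [[0,0,0,0,0,0],[0,0,0,0,0,0],[0,0,0,0,0,0]]}}

```text
clock: 27.8
position: [0.6312, 0.1771, 0.2442]
ee_rot: [2.284, 2.155, -0.001]
force: [-0.3, 0.0, -1.1]
width: 0.752
gripper_force: 0.0
```

```bash
python3 - <<'E'
from h import *
c,im,d=grab('wrist'); s=readout.observe(); print(s['position'],s['joints'].round(2))
P=cloud(c,d);hsv=cv2.cvtColor(im,cv2.COLOR_RGB2HSV); m=((hsv[...,0]<8)|(hsv[...,0]>172))&(hsv[...,1]>130)&(P[...,2]>.13)&(P[...,2]<.2)
q=P[m]; print(len(q),q.min(0),q.max(0))
A=np.c_[2*q,np.ones(len(q))]; x=np.linalg.lstsq(A,(q**2).sum(1),rcond=None)[0]; print('sphere',x[:3],np.sqrt(x[3]+x[:3]@x[:3]))
E
```

```text
[0.63123756 0.1772406  0.24428732] [-0.84  0.56  0.79  1.51 -0.41  1.24 -0.05]
1472 [0.61720028 0.16603029 0.15570636] [0.64933021 0.19804516 0.17527142]
sphere [0.63302052 0.18119489 0.15748094] 0.016578967206746127
```

The sphere fit puts the ball at (0.633, 0.181, 0.157) with a 16.6 mm radius, which matches the given size.

{"method": "move_arm", "body": {"series": [[0.002,0.003,-0.03,0,0,0],[0.002,0.003,-0.07,0,0,0],[0.002,0.003,-0.11,0,0,0],[0.002,0.003,-0.135,0,0,0],[0.002,0.003,-0.142,0,0,0]]}}

```text
clock: 28.35
position: [0.6314, 0.1802, 0.1355]
ee_rot: [-2.283, -2.156, 0.005]
force: [-0.7, 0.2, -0.6]
width: 0.746
gripper_force: 0.0
```

{"method": "move_arm", "body": {"series": [[0,0,0,0,0,0],[0,0,0,0,0,0],[0,0,0,0,0,0],[0,0,0,0,0,0],[0,0,0,0,0,0]], "claw": -0.6}}

```text
clock: 28.85
position: [0.6329, 0.1818, 0.1381]
ee_rot: [2.282, 2.159, 0.001]
force: [0.6, -0.3, 0.0]
width: 0.367
gripper_force: 3.8
```

{"method": "move_arm", "body": {"series": [[-0.007,0,0,0,0,0],[-0.014,0.001,0,0,0,0],[-0.021,0.001,0,0,0,0],[-0.0285,0.0015,0.001,0,0,0],[-0.0285,0.0015,0.001,0,0,0]]}}

```text
clock: 29.35
position: [0.6105, 0.1829, 0.1386]
ee_rot: [-2.282, -2.159, -0.0]
force: [1.6, -0.8, 4.4]
width: 0.36
gripper_force: 15.0
```

```bash
cat > ball.py <<'E'
from h import *
s=readout.observe(); print(s['position'].round(4),s['force'].round(1),s['width'],s['gripper_force'])
for n in ('top','scene'):
    c,im,d=grab(n); P=cloud(c,d);hsv=cv2.cvtColor(im,cv2.COLOR_RGB2HSV)
    m=((hsv[...,0]<8)|(hsv[...,0]>172))&(hsv[...,1]>130)&(P[...,2]>.13)&(P[...,2]<.2)&(abs(P[...,0]-.63)<.06)&(abs(P[...,1]-.21)<.08)
    q=P[m]
    if len(q)>15:
        A=np.c_[2*q,np.ones(len(q))]; x=np.linalg.lstsq(A,(q**2).sum(1),rcond=None)[0]
        b=x[:3]-[.6131,.2074,0]; X=b[0]*.9984-b[1]*.056; Y=b[0]*.056+b[1]*.9984
        print(n,len(q),'c',x[:3].round(4),'r',np.sqrt(x[3]+x[:3]@x[:3]).round(4),'mean',q.mean(0).round(4),'s',np.arcsin(X/.16).round(3),'a',np.arctan2(Y,b[2]).round(3))
E
python3 ball.py
```

```text
[0.6105 0.1829 0.1386] [ 1.6 -0.8  4.4] 0.3599006549048344 15.000372380018234
```

{"method": "move_arm", "body": {"series": [[0.001,0.012,0.001,0,0,0],[0.002,0.027,0.003,0,0,0],[0.003,0.045,0.003,0,0,0],[0.004,0.06,0.002,0,0,0],[0.005,0.0705,0,0,0,0]]}}

```text
clock: 29.95
position: [0.6142, 0.2376, 0.1375]
ee_rot: [-2.279, -2.16, 0.002]
force: [-0.8, -1.4, 2.2]
width: 0.357
gripper_force: 15.0
```

{"method": "move_arm", "body": {"series": [[0,0,0,0,0,0],[0,0,0,0,0,0]]}}

```text
clock: 30.15
position: [0.6145, 0.2358, 0.1379]
ee_rot: [-2.281, -2.159, 0.001]
force: [-0.8, 1.6, 1.6]
width: 0.362
gripper_force: 15.0
```

```bash
python3 ball.py
```

```text
[0.6145 0.2358 0.1379] [-0.8  1.6  1.6] 0.36178259298148346 15.00001385807991
```

{"method": "move_arm", "body": {"series": [[0.01,-0.001,0,0,0,0],[0.022,-0.001,-0.001,0,0,0],[0.035,-0.002,-0.003,0,0,0],[0.047,-0.003,-0.005,0,0,0],[0.054,-0.003,-0.006,0,0,0]]}}

```text
clock: 30.75
position: [0.6567, 0.2327, 0.1334]
ee_rot: [2.283, 2.158, -0.0]
force: [-3.8, 0.3, 2.1]
width: 0.355
gripper_force: 15.0
```

{"method": "move_arm", "body": {"series": [[0.001,0,0,0,0,0],[0.001,0,0,0,0,0],[0.001,0,0,0,0,0]]}}

```text
clock: 31.05
position: [0.6562, 0.2332, 0.1336]
ee_rot: [2.282, 2.158, -0.0]
force: [-0.8, -1.1, -0.1]
width: 0.359
gripper_force: 15.0
```

```bash
python3 ball.py
```

```text
[0.6562 0.2332 0.1336] [-0.8 -1.1 -0.1] 0.3594412083660061 14.999994188547134
```

{"method": "move_arm", "body": {"series": [[0.003,0,0,0,0,0],[0.006,0,0,0,0,0],[0.006,0,0,0,0,0]]}}

```text
clock: 31.45
position: [0.6595, 0.2333, 0.133]
ee_rot: [-2.281, -2.158, 0.004]
force: [-6.3, -1.5, -1.2]
width: 0.359
gripper_force: 15.0
```

{"method": "move_arm", "body": {"series": [[0,0,0,0,0,0],[0,0,0,0,0,0],[0,0,0,0,0,0],[0,0,0,0,0,0],[0,0,0,0,0,0]], "claw": 0.4}}

```text
clock: 31.95
position: [0.6612, 0.2336, 0.134]
ee_rot: [2.282, 2.159, 0.002]
force: [-0.0, -0.6, 0.4]
width: 0.688
gripper_force: 0.0
```

{"method": "move_arm", "body": {"series": [[0,0,0.02,0,0,0],[0,0,0.06,0,0,0],[0,0,0.11,0,0,0],[0,0,0.15,0,0,0],[0,0,0.18,0,0,0]]}}

```text
clock: 32.45
position: [0.6616, 0.2331, 0.2726]
ee_rot: [2.281, 2.157, 0.005]
force: [-0.1, -0.1, -0.4]
width: 0.701
gripper_force: 0.0
```

{"method": "move_arm", "body": {"series": [[-0.03,-0.03,0,0,0,0],[-0.08,-0.05,0,0,0,0],[-0.13,-0.07,0,0,0,0],[-0.18,-0.09,0,0,0,0],[-0.23,-0.11,0,0,0,0]]}}

```text
clock: 32.95
position: [0.4872, 0.15, 0.2695]
ee_rot: [-2.283, -2.158, -0.002]
force: [0.1, 0.5, 1.1]
width: 0.701
gripper_force: 0.0
```

{"method": "move_arm", "body": {"series": [[-0.02,-0.05,0.02,0,0,0],[-0.03,-0.11,0.02,0,0,0],[-0.04,-0.17,0.02,0,0,0],[-0.04,-0.23,0.02,0,0,0],[-0.04,-0.29,0.02,0,0,0]]}}

```text
clock: 33.45
position: [0.4581, -0.0685, 0.2851]
ee_rot: [2.282, 2.159, 0.005]
force: [0.8, 0.3, -0.5]
width: 0.694
gripper_force: 0.0
```

{"method": "move_arm", "body": {"series": [[0,-0.06,0,0,0,0],[0,-0.12,0,0,0,0],[0,-0.18,0,0,0,0],[0,-0.24,0,0,0,0],[0,-0.24,0,0,0,0]]}}

```text
clock: 33.95
position: [0.4559, -0.2547, 0.2855]
ee_rot: [2.292, 2.143, -0.002]
force: [-0.2, -1.0, -0.5]
width: 0.7
gripper_force: 0.0
```

```bash
python3 ball.py; python3 lids.py top; python3 -c "
from h import *
c,im,d=grab('top'); save(im,'fin',(160,130,350,275),4.1)"
```

```text
[ 0.4559 -0.2547  0.2855] [-0.2 -1.  -0.5] 0.7003268104957177 0.0
top 99 c [0.6554 0.2325 0.1535] r 0.0162 mean [0.6524 0.2312 0.1637] s 0.258 a 0.177
scene 124 c [0.6576 0.2333 0.1547] r 0.0153 mean [0.6627 0.234  0.163 ] s 0.272 a 0.181
top [ 21. 159.] [0.7366 0.9373 0.0682] r 0.0335
top [245. 241.] [0.4753 0.1856 0.0719] r 0.0275
top [276. 242.] [0.47   0.0925 0.0723] r 0.0269
top [308. 244.] [ 0.466  -0.0012  0.0721] r 0.0269
[ 0.4582 -0.2467  0.2843] [-0.4   0.31  1.04  1.79 -0.28  1.2   0.67] 0.6962267112451928 34.1
```

View pics/fin.png

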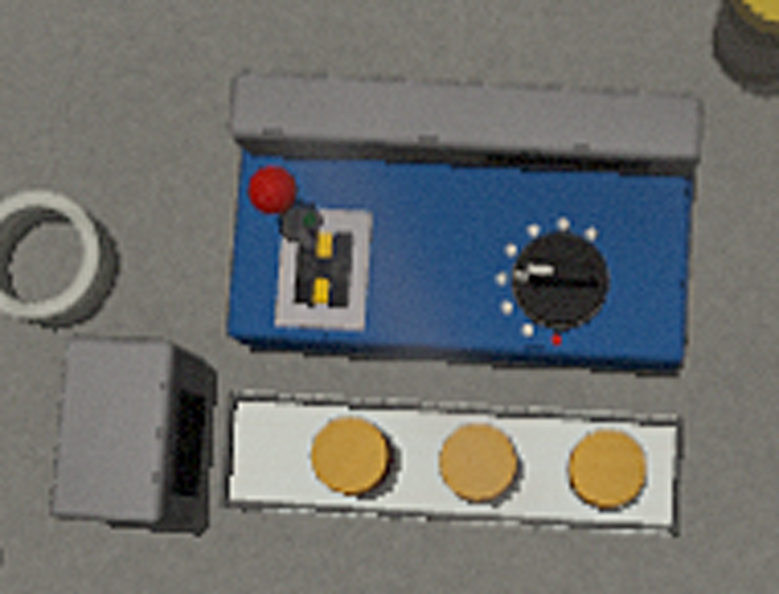

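The final picture shows all three jars upright in the lane at (350,455), (478,461) and (607,469). The dial is at the third dot, and the ball is at the left, fully forward (lean about 0.26 forward, 0.18 sideways).

```bash
python3 -c "
from cell import ticket; print(ticket.sign_off())"
```

```text
the job is handed in; nothing more can be done
None
```

The job is handed in: all three cherry jars stand upright in the lane, the dial was wound back to its stop and set to 3, and then the lever was taken through neutral and across to the left slot, fully forward at the green dot.

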